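# Hold the lid ready over the jar on the scale

## Task

Release the scale's transport lock by sliding its grip fully to its end stop on the left (as seen from the robot). Then pick up the smaller lid by its knob, carry it over the row of filled jars and finish holding it still in the gripper, level and centred about a centimetre above the rim of the open jar, so the weighing is not disturbed: do not touch the jar, do not set the lid down or let it go. Leave the filled jars and the larger lid where they are.

Things in the scene. Friction and masses are not known exactly. Their poses are not given: they have to be found in the camera images.
- scale: White bench scale, 260 (its x) x 200 (its y) mm, deck 42 mm above the table, fixed. Origin: centre of its underside; x points from its lock-slide end (nearer the robot) to its pan end, y to the left seen from the robot. Round steel pan, radius 75 mm, centre at x = +40 mm, top at z = 53 mm. Stands on either side of the crate, the lid board on the other.
- lock (a joint): Transport lock slide on the scale's deck, in m: 0 at the right end, 0.060 at the left end stop (released). Moves along the scale's +y. About 2 N of friction, no spring: it stays where it is left. It starts somewhere between 0 and 0.025.
- lock_grip (a point): Centre of the top of the lock slide's grip, 72 mm above the table: a grey upright tab 12 mm (scale's y, pinch across this) x 24 mm (scale's x) x 26 mm high, on a foot 22 mm (y) x 26 mm (x) whose top is 5 mm above the deck. It moves with the slide; axes as the scale's.
- jar: Open glass jar with yellow fruit, loose, standing upright on the scale's pan near its centre. 95 mm tall, 70 mm diameter, neck and mouth 60 mm outside and 54 mm inside diameter. Origin: centre of its underside.
- jar_rim (a point): Centre of the open jar's mouth at the height of its rim, 95 mm above the jar's underside, about 148 mm above the table.
- lid: The smaller of two wooden lids, lying knob up on the board. From below: black rubber plug, 48 mm diameter, 8 mm high; wooden disc, 68 mm diameter, 8 mm thick (top 16 mm above the underside); upright cylindrical knob, 24 mm diameter, 30 mm high (top 46 mm above the underside). 50 to 100 g. Origin: centre of the plug's underside, z up through the knob.
- big_lid: The larger lid, on the same board, not to be moved: same build and heights, disc 96 mm and plug 76 mm diameter, same 24 mm knob. Origin: centre of its underside. The two lids lie about 130 mm apart and may be either way round.
- board: Flat steel board, 270 (x) x 160 (y) x 12 mm, fixed to the table, on which both lids lie. Origin: centre of its underside.
- crate: Low wooden crate, 310 (x) x 105 (y) x 35 mm, floor 6 mm thick, fixed to the table between the board and the scale; holds a row of three filled jars along its x. Origin: centre of its underside.
- full0: Filled closed jar with a white paper cover, 82 mm diameter, 120 mm tall, loose in the crate (its top about 126 mm above the table), nearest the robot. Origin: centre of its underside.
- full1: As full0; middle of the row.
- full2: As full0; farthest from the robot.
There are look-alikes about, which are no part of the job. Leave any pink or purple look-alike of the jar alone.

How it is judged:
By the outcome, as a careful person would: the job done as asked, in the order asked, and still so for the second after the job is handed in, while the arm keeps its last pose, push and grip.
It also fails if it takes over 51 s, if anything falls off the work surface, if the arm or the gripper's body presses on something with over 40 N, if the wrist force passes 120 N, or if a joint passes its speed limit or range.

## Robot

A 6-joint arm with a two-finger parallel gripper is mounted at the origin on the work surface. World frame = base frame: x ahead of the robot, y to its left, z up, the work surface at z = 0. Lengths are in mm, angles in rad, forces in N, time in s.
With the tool pointing down it reaches from about 275 to 750 mm from the base axis. Payload 10.2 kg.
Tool frame: the origin (TCP) lies at the very end of the fingers, on their centre line; the grasp point (between the pads) lies 19 mm behind it; z points along the fingers, y is the line along which they close (so a half turn about z gives the same grasp; the last joint's range is limited). The gripper opens to 85 mm and grips with 20 to 120 N. Pads are 22 mm wide; open, the fingers measure 114 mm over their backs; the gripper's body (76 mm by 85 mm) begins 54 mm behind the grasp point. The pads swing forward as they close: fully open they stand 13 mm farther back than shut.
Start: joints at [-1.403, 0.313, 1.498, -0, 1.331, -0.223], TCP at [199.975, -485.429, 231.294] pointing down, gripper open.
Joint ranges: [-2.94, 2.94], [-0.97, 2.17], [0.19, 2.56], [-1.23, 4.37], [0.02, 3.11], [-2.88, 2.88]. Speed limits (rad/s): [2.39, 2.39, 3.01, 3.14, 3.14, 3.14].

## Interface

Orientations are given as a unit quaternion [w, x, y, z].
In Python, from rig import * gives the robot as it stands. The module is installed in compiled form; this text tells all that it offers.
- The arm moves only by the shell command python3 -m crank 'ROWS' [FORCE]. ROWS is JSON, a list that holds one entry, the list of rows, each a list of 7 numbers: the shift along the tool's x, y, z in units of 25 mm (1.0 is 25 mm), then the turn, a rotation vector about the tool's x, y, z in units of 8 degrees (1.0 is 8 degrees), then the finger opening in mm, from 0 to 85.4. A call has exactly 8 rows; each row shifts and turns the commanded pose from where the row before left it, along the tool's axes as they then stand; what a row does not reach is not made up. A row lasts 1/10 s, in which the tool goes at most 50 mm and 8.59 degrees, less where a joint would pass 70% of its speed; a pose out of reach is approached as far as the arm can. A call is refused whole if a number of a shift passes 1 or a number of a turn 1, either way. A call with a gripper value outside its range is refused whole. The fingers move at their own pace and stop on an object; FORCE is the grip in N (left out, the last holds). Time passes only in rows, so rows that do not move let the fingers close, or fill a call up. It gives the time, the measured TCP pose, the force, the opening and the grip force at its end, in the units of the state.
- sense(): the state, without advancing time (a new reading comes with each control period).
- capture(name): name is "scene" or "top" or "wrist"; returns the picture (400x640x3 uint8, blue, green, red); there is no depth.
- camera_model(name): a dict with "fx", "fy", "cx", "cy" (pixels), "world_from_camera" (4x4, takes a point from camera to world coordinates); the wrist camera has in their place "T_tool_cam" (4x4, takes a point from camera to tool coordinates, whose origin is the TCP and whose axes are the flange's). Camera axes: x right, y up, looking along -z (the intrinsics and any distortion apply to the point x, -y, -z); pixel columns grow to the right and rows downward; lengths in mm; the calibration is good to about 2 mm. The wrist camera is an equidistant fisheye: a pixel r from the principal point sees the ray r / f radians off the axis. A picture is of the moment at which its call begins: read the wrist's pose just before it. camera_model takes no time and is no camera call.
- finish_job(): hands the job in; it is judged then, once.
The state is a dict: "time_s": time; "joints": joint angles; "dq": joint speeds; "tau": joint torques, N m; "eef_pos": TCP position; "ee_rot": TCP orientation; "force": force on the tool from outside, world axes, zero at the start; "wrist_torque": the same for the moment, N m; "grip_width": opening from 0.0 (shut) to 1.0 (fully open); "grip_force": force on a finger pad.
Only numpy, scipy, OpenCV 4.12 (cv2) and the standard library are available. Lean on these libraries where they do the work, as an engineer would, in place of code of your own. Each camera call takes 0.05 s, during which the arm holds its last target. There are 200 camera calls.

## Working session

There is one attempt and no reset: what is moved stays moved. The work goes in short steps, Python scripts to look and compute and a shell command to move; the robot and the scene stay as the last step left them, time stands still between calls to the robot, and variables do not carry over. Pictures are saved under pics/ and viewed, at most 10 in all, crops included, and the job is handed in when it is done.

```bash
mkdir -p pics; python3 - <<'E'
from rig import *
import cv2
s=sense();print(s)
for n in("scene","top"):
    cv2.imwrite(f"pics/{n}0.png",capture(n));m=camera_model(n);print(n,m)
print(camera_model("wrist"))
E
```

```text
{'time_s': 0.0, 'joints': array([-1.40340913e+00,  3.13459552e-01,  1.49845199e+00,  2.73215657e-05,
        1.33099523e+00, -2.23386503e-01]), 'dq': array([-2.77318567e-04,  5.97230024e-04, -3.44062020e-04,  1.74008724e-03,
        2.50651474e-05,  1.43107748e-03]), 'tau': array([-4.43851977e-04, -4.12268078e+01, -2.59740704e+01, -2.56997337e-04,
        4.15067916e-03, -1.18862795e-05]), 'eef_pos': array([ 199.93191489, -485.15942252,  230.72457819]), 'ee_rot': array([-6.56428007e-04,  9.80973057e-01,  1.94142805e-01,  3.16575114e-05]), 'force': array([ 0.78986247, -0.88299673,  0.10124783]), 'wrist_torque': array([-0.0183524 ,  0.01875881,  0.03531568]), 'grip_force': 0.0, 'grip_width': 1.0009121757258672}
scene {'fx': 474.95543934583355, 'fy': 474.95543934583355, 'cx': 327.2432230296395, 'cy': 198.03201283140717, 'world_from_camera': array([[ 4.74435411e-01, -5.59170905e-01,  6.79881563e-01,
         1.49508830e+03],
       [ 8.80247830e-01,  2.93764532e-01, -3.72647497e-01,
        -4.20694875e+02],
       [ 8.64854925e-03,  7.75261439e-01,  6.31581272e-01,
         9.90151204e+
[... 321 characters left out ...]
537e-01, -1.38944295e-03, -4.79533859e-03,
         7.17662644e+01],
       [-4.86468279e-03,  5.51595481e-02,  9.98465703e-01,
         1.47343136e+03],
       [ 0.00000000e+00,  0.00000000e+00,  0.00000000e+00,
         1.00000000e+00]])}
{'fx': 309.70691628693146, 'fy': 309.70691628693146, 'cx': 319.1905985372951, 'cy': 202.68580515780826, 'T_tool_cam': array([[ 1.02702654e-03,  9.49594854e-01,  3.13478162e-01,
         8.11016147e+01],
       [ 9.99999308e-01, -7.95333292e-04, -8.66986787e-04,
        -3.51913193e-02],
       [-5.73966573e-04,  3.13478835e-01, -9.49595014e-01,
        -1.41748887e+02],
       [ 0.00000000e+00,  0.00000000e+00,  0.00000000e+00,
         1.00000000e+00]])}
```

View pics/top0.png

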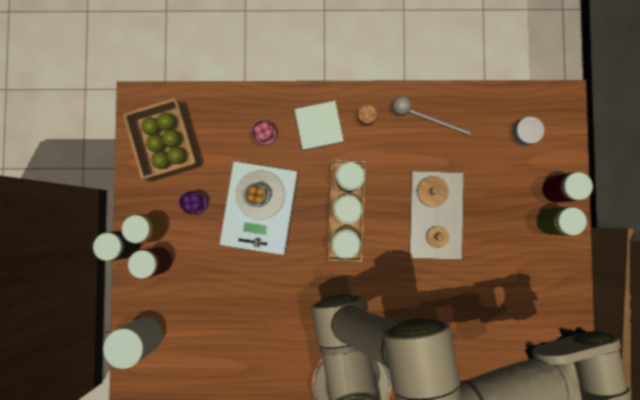

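View pics/scene0.png

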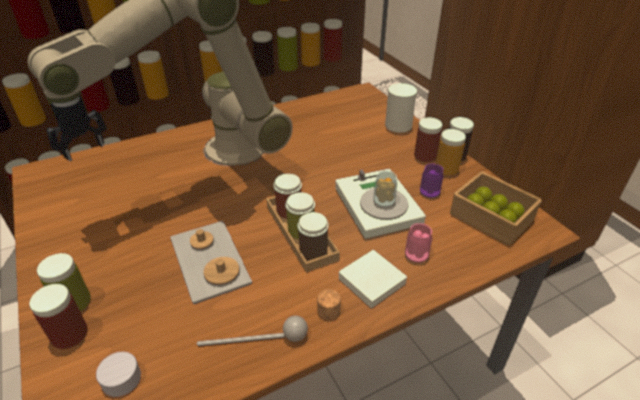

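The top view shows the candidates:
- **Lids:** small lid at (438,236), big lid at (433,191), and an orange cork-like object at (367,113).
- **Jars:** open jar with yellow fruit at (257,194), purple look-alike at (194,202), pink one at (264,131).
- **Lock:** grip at about (257,241) on the scale.

I choose the small lid at (438,236), the yellow jar at (257,194) and the lock at (257,241), and check them in a close crop.

```bash
cat > h.py <<'E'
import numpy as np, cv2
from rig import *
from scipy.spatial.transform import Rotation as R
def pix2w(n,u,v,z):
    m=camera_model(n);T=np.array(m["world_from_camera"])
    d=T[:3,:3]@np.array([(u-m["cx"])/m["fx"],-(v-m["cy"])/m["fy"],-1]);o=T[:3,3]
    return o+d*(z-o[2])/d[2]
def w2pix(n,P):
    m=camera_model(n);T=np.array(m["world_from_camera"])
    p=T[:3,:3].T@(np.array(P)-T[:3,3]);return m["cx"]+m["fx"]*p[0]/-p[2],m["cy"]+m["fy"]*p[1]/p[2]
def pose():
    s=sense();q=s["ee_rot"];return np.array(s["eef_pos"]),R.from_quat([q[1],q[2],q[3],q[0]])
def wpix2w(u,v,z,ps):   # wrist pixel to world at height z
    m=camera_model("wrist");T=np.array(m["T_tool_cam"]);p,r=ps
    a=np.array([u-m["cx"],v-m["cy"]]);rr=np.hypot(*a);t=rr/m["fx"];k=np.sin(t)/max(rr,1e-9)
    d=r.apply(T[:3,:3]@np.array([a[0]*k,-a[1]*k,-np.cos(t)]));o=p+r.apply(T[:3,3])
    return o+d*(z-o[2])/d[2]
def w2wpix(P,ps):
    m=camera_model("wrist");T=np.array(m["T_tool_cam"]);p,r=ps
    c=T[:3,:3].T@(r.inv().apply(np.array(P)-p)-T[:3,3]);x,y,z=c[0],-c[1],-c[2]
    h=np.hypot(x,y);k=m["fx"]*np.arctan2(h,z)/h;return m["cx"]+x*k,m["cy"]+y*k
def todo(P,yaw=None):   # shift to P in tool axes/25mm; yaw: desired world heading of tool y, mod pi
    p,r=pose();out=r.inv().apply(np.array(P)-p)/25
    y=r.apply([0,1,0]);h=np.arctan2(y[1],y[0]);z=r.apply([0,0,1])
    print("pos",p.round(1),"ytool",np.degrees(h).round(2),"ztool",z.round(4),"shift",out.round(2))
    if yaw is not None:
        d=(yaw-np.degrees(h)+90)%180-90;print("turn tool z units",-d/8)
E
python3 - <<'E'
from h import *
im=cv2.imread("pics/top0.png")
cv2.imwrite("pics/crop.png",np.hstack([cv2.resize(im[155:260,212:302],None,fx=4.4,fy=4.4,interpolation=2),cv2.resize(im[160:265,402:474],None,fx=4.4,fy=4.4,interpolation=2)]))
print(cv2.imread("pics/crop.png").shape)
E
```

```text
(462, 713, 3)
```

View pics/crop.png

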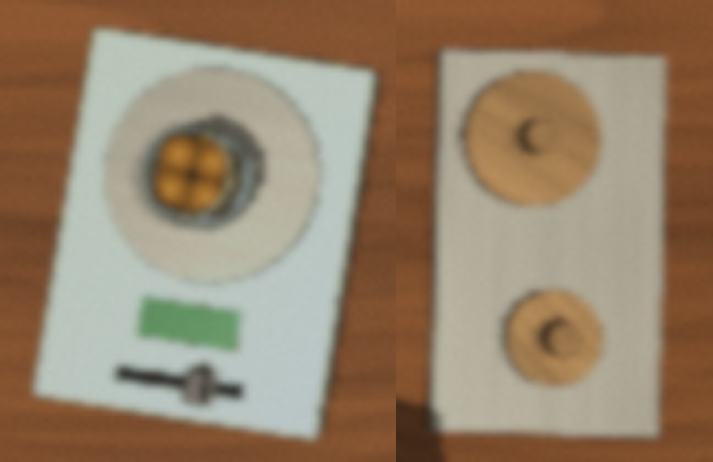

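The crop confirms the choices. The lock grip is at crop (200,384) in its slot (115–243). The open jar with yellow fruit is at (195,172) on the pan. The small lid's disc is at (555,338) and the big lid's at (533,138).

```bash
python3 - <<'E'
from h import *
L=lambda x,y,z:pix2w("top",212+x/4.4,155+y/4.4,z)
Rr=lambda x,y,z:pix2w("top",402+(x-396)/4.4,160+y/4.4,z)
c=[L(*p,42) for p in((93,29),(377,70),(318,438),(32,395))]
print(np.round(c,1));ctr=np.mean(c,0);ex=(c[0]+c[1]-c[2]-c[3])/2;ey=(c[0]+c[3]-c[1]-c[2])/2
print("ctr",ctr,np.linalg.norm(ex),np.linalg.norm(ey),np.degrees(np.arctan2(ex[1],ex[0])),np.degrees(np.arctan2(ey[1],ey[0]))-90)
g=L(200,382,72);print("grip",g, "slot",L(115,373,42),L(243,391,42))
print("pan",L(213,174,53)); print("jar fruit",L(193,174,125))
print("lid disc",Rr(555,338,28),"knob",Rr(562,338,58),"big",Rr(533,138,28))
for n,p in(("TL",(349,176,126)),("",(347,209,126)),("",(345,243,126))):print("full",pix2w("top",*p))
todo(g,0)
E
```

```text
[[683.5 360.6  42. ]
 [654.5 162.2  42. ]
 [399.5 202.4  42. ]
 [429.2 400.3  42. ]]
ctr [541.66438796 281.39132098  42.        ] 257.80129711584476 200.32987342602593 -8.920501018373503 -8.437693285146182
grip [439.39225598 279.71778458  72.        ] slot [444.28301862 343.04651842  42.        ] [431.80786131 254.38675783  42.        ]
pan [581.43612299 274.53753172  53.        ]
jar fruit [577.48020286 277.36685782 125.        ]
lid disc [ 452.17189868 -268.35489861   28.        ] knob [ 453.22298254 -266.06949819   58.        ] big [ 591.90392448 -254.96497314   28.        ]
full [630.60065349   8.87502783 126.        ]
full [535.48494475  14.99323228 126.        ]
full [438.25155913  21.07430966 126.        ]
pos [ 199.9 -485.2  230.8] ytool -67.61 ztool [-2.0e-04  1.1e-03 -1.0e+00] shift [ 20.51 -24.64   6.38]
turn tool z units -8.451591144189138
```

```bash
python3 -m crank '[[[0,0,0,0,0,0.98,85],[0,0,0,0,0,0.98,85],[0,0,0,0,0,0.98,85],[0,0,0,0,0,0.98,85],[0.5,-1,0,0,0,0,85],[0.5,-1,0,0,0,0,85],[0.5,-1,0,0,0,0,85],[0.5,-1,0,0,0,0,85]]]'
python3 -m crank '[[[0.3,-1,0,0,0,0,85],[0.3,-1,0,0,0,0,85],[0.3,-1,0,0,0,0,85],[0.3,-1,0,0,0,0,85],[0.3,-1,0,0,0,0,85],[0.3,-1,0,0,0,0,85],[0.3,-1,0,0,0,0,85],[0.3,-1,0,0,0,0,85]]]'
python3 -m crank '[[[0,-1,0,0,0,0,85],[0,-1,0,0,0,0,85],[0,-1,0,0,0,0,85],[0,-1,0,0,0,0,85],[0,-1,0,0,0,0,85],[0,-1,0,0,0,0,85],[0,-1,0,0,0,0,85],[0,-1,0,0,0,0,85]]]'
python3 -m crank '[[[0,-1,0,0,0,0,85],[0,-1,0,0,0,0,85],[0,-1,0,0,0,0,85],[0,-1,0,0,0,0,85],[0,-1,0,0,0,0,85],[0,-1,0,0,0,0,85],[0,-1,0,0,0,0,85],[0,0,0,0,0,0,85]]]'
python3 -c "
from h import *
todo([439.4,279.7,150],81.3)"
```

```text
time_s: 0.9
eef_pos: [265.4, -393.4, 231.0]
ee_rot: [-0.0, 0.997, -0.078, -0.0]
force: [0.2, -0.4, 0.3]
grip_width: 0.998
grip_force: 0.0
time_s: 1.7
eef_pos: [355.6, -205.1, 231.1]
ee_rot: [-0.0, 0.997, -0.078, -0.0]
force: [0.3, -0.5, -0.1]
grip_width: 0.996
grip_force: 0.0
time_s: 2.5
eef_pos: [386.5, -7.6, 231.2]
ee_rot: [-0.0, 0.997, -0.078, -0.0]
force: [0.2, 0.1, 0.6]
grip_width: 0.995
grip_force: 0.0
time_s: 3.3
eef_pos: [413.7, 166.1, 230.9]
ee_rot: [-0.0, 0.997, -0.077, -0.0]
force: [-0.8, 0.9, -0.4]
grip_width: 0.999
grip_force: 0.0
pos [413.7 166.1 230.9] ytool -98.81 ztool [-7.e-04  4.e-04 -1.e+00] shift [ 0.32 -4.65  3.24]
turn tool z units -0.013861434017002239
```

```bash
python3 -m crank '[[[0.1,-0.95,0,0,0,0,50],[0.1,-0.95,0,0,0,0,50],[0.1,-0.95,0,0,0,0,50],[0,-0.95,0.5,0,0,0,50],[0,-0.85,0.7,0,0,0,50],[0,0,1,0,0,0,50],[0,0,0,0,0,0,50],[0,0,0,0,0,0,50]]]'
python3 - <<'E'
from h import *
ps=pose();im=capture("wrist");cv2.imwrite("pics/w1.png",im);np.save("w1.npy",np.r_[ps[0],ps[1].as_quat()])
todo([439.4,279.7,150],81.3);print(w2wpix([439.4,279.7,72],ps))
E
```

```text
time_s: 4.1
eef_pos: [439.5, 277.3, 176.8]
ee_rot: [0.0, 0.997, -0.078, -0.0]
force: [0.3, -0.3, -0.4]
grip_width: 0.586
grip_force: 0.0
pos [439.9 277.4 177.4] ytool -99.0 ztool [ 1.2e-03  3.0e-04 -1.0e+00] shift [-0.04 -0.09  1.1 ]
turn tool z units -0.03809447136556088
(np.float64(316.45991560355344), np.float64(202.87261415224125))
```

View pics/w1.png

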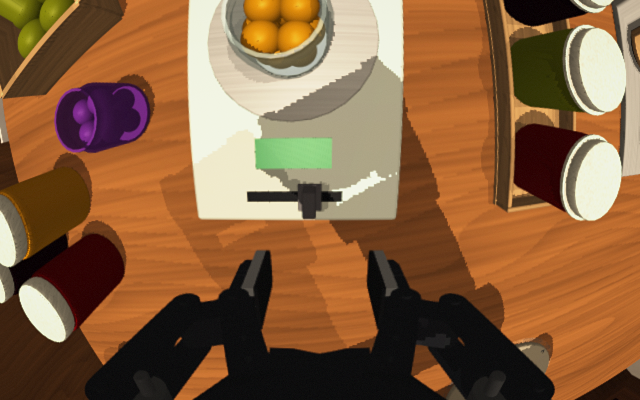

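The wrist view shows the lock tab at about (309,200) with its black slot at (247–341,197). The jar is at the top, about (275,30).

```bash
python3 - <<'E'
from h import *
im=cv2.imread("pics/w1.png");cv2.imwrite("pics/c1.png",cv2.resize(im[165:230,240:350],None,fx=7,fy=7,interpolation=2))
E
```

```text
(no output)
```

View pics/c1.png

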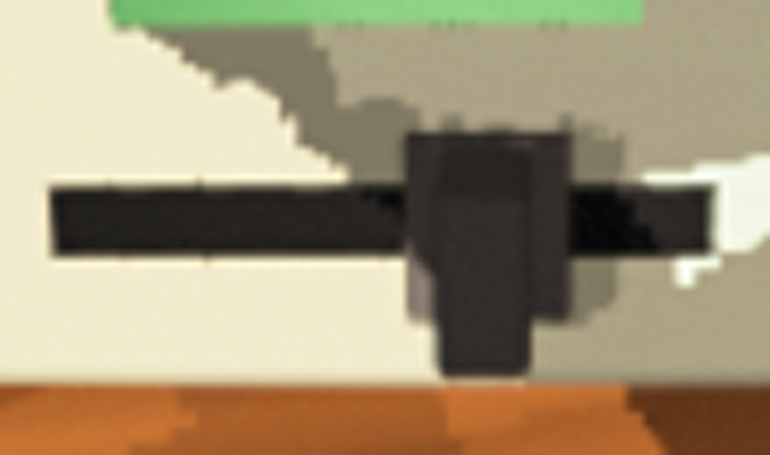

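```bash
python3 - <<'E'
from h import *
a=np.load("w1.npy");ps=(a[:3],R.from_quat(a[3:]))
P=lambda x,y,z:wpix2w(240+x/7,165+y/7,z,ps)
print("foot",P(487,226,47),"top edge",P(484,377,72),"top",P(484,282,72))
s=[P(50,221,42),P(712,221,42)];print("slot",s,np.degrees(np.arctan2(*(s[0]-s[1])[1::-1])))
E
```

```text
foot [437.58272985 286.58821332  47.        ] top edge [426.17725352 288.14757968  72.        ] top [438.24757347 286.11527419  72.        ]
slot [array([446.13365447, 345.66249941,  42.        ]), array([432.09022839, 257.16924771,  42.        ])] 80.98264915105463
```

```bash
python3 -m crank '[[[-0.12,-0.34,0,0,0,0,50],[0,0,1,0,0,0,50],[0,0,1,0,0,0,50],[0,0,1,0,0,0,50],[0,0,1,0,0,0,50],[0,0,0.6,0,0,0,50],[0,0,0.4,0,0,0,50],[0,0,0,0,0,0,50]]]' 40
python3 -m crank '[[[0,0,0,0,0,0,0],[0,0,0,0,0,0,0],[0,0,0,0,0,0,0],[0,0,0,0,0,0,0],[0,0,0,0,0,0,0],[0,0,0,0,0,0,0],[0,0,0,0,0,0,0],[0,0,0,0,0,0,0]]]' 40
```

```text
time_s: 4.95
eef_pos: [437.6, 286.8, 51.0]
ee_rot: [0.0, 0.997, -0.078, -0.0]
force: [-0.2, 0.4, 0.7]
grip_width: 0.587
grip_force: 0.0
time_s: 5.75
eef_pos: [438.2, 286.9, 52.3]
ee_rot: [-0.0, 0.997, -0.078, 0.001]
force: [-1.6, -0.4, 5.8]
grip_width: 0.129
grip_force: 41.7
```

```bash
python3 -m crank '[[[0,-0.2,0,0,0,0,0],[0,-0.24,0,0,0,0,0],[0,-0.24,0,0,0,0,0],[0,-0.24,0,0,0,0,0],[0,-0.24,0,0,0,0,0],[0,-0.24,0,0,0,0,0],[0,-0.2,0,0,0,0,0],[0,0,0,0,0,0,0]]]'
python3 -m crank '[[[0,-0.06,0,0,0,0,0],[0,-0.06,0,0,0,0,0],[0,-0.06,0,0,0,0,0],[0,0,0,0,0,0,0],[0,0,0,0,0,0,0],[0,0,0,0,0,0,0],[0,0,0,0,0,0,0],[0,0,0,0,0,0,0]]]'
```

```text
time_s: 6.55
eef_pos: [444.6, 327.0, 52.3]
ee_rot: [-0.001, 0.997, -0.078, 0.001]
force: [0.0, 1.6, 5.6]
grip_width: 0.129
grip_force: 41.6
time_s: 7.35
eef_pos: [445.2, 330.9, 52.3]
ee_rot: [-0.0, 0.997, -0.078, 0.001]
force: [-0.5, 0.4, 6.1]
grip_width: 0.131
grip_force: 41.7
```

```bash
python3 -m crank '[[[0,-0.04,0,0,0,0,0],[0,-0.04,0,0,0,0,0],[0,-0.04,0,0,0,0,0],[0,0,0,0,0,0,0],[0,0,0,0,0,0,0],[0,0,0,0,0,0,0],[0,0,0,0,0,0,0],[0,0,0,0,0,0,0]]]'
python3 -c "
from h import *
for i in range(1): print(sense()['force'],sense()['wrist_torque'],pose()[0])"
```

```text
time_s: 8.15
eef_pos: [445.2, 331.3, 52.2]
ee_rot: [0.002, 0.997, -0.078, -0.0]
force: [-3.3, -16.0, 13.1]
grip_width: 0.128
grip_force: 42.7
[ -3.28333414 -16.049798    13.05093267] [-2.83593619  0.52657029  0.02541393] [445.24140185 331.29629789  52.23764426]
```

```bash
python3 -m crank '[[[0,0,0,0,0,0,50],[0,0,0,0,0,0,50],[0,0,0,0,0,0,50],[0,0,0,0,0,0,50],[0,0,-0.6,0,0,0,50],[0,0,-1,0,0,0,50],[0,0,-1,0,0,0,50],[0,0,-1,0,0,0,50]]]'
python3 -m crank '[[[0,0,-1,0,0,0,50],[0,0,-1,0,0,0,50],[0,0.3,-0.3,0,0,0,50],[0,0.3,0,0,0,0,50],[0,0,0,0,0,0,50],[0,0,0,0,0,0,50],[0,0,0,0,0,0,50],[0,0,0,0,0,0,50]]]'
python3 - <<'E'
from h import *
ps=pose();im=capture("wrist");cv2.imwrite("pics/w2.png",im);np.save("w2.npy",np.r_[ps[0],ps[1].as_quat()])
todo([453,-266,200])
a,b=im[0:400,150:450],cv2.resize(im[150:250,220:420],None,fx=2,fy=2)
b=cv2.copyMakeBorder(b,0,200,0,0,0);print(ps[0]);cv2.imwrite("pics/c2.png",np.hstack([a,b]))
E
```

```text
time_s: 8.95
eef_pos: [445.0, 333.7, 142.2]
ee_rot: [-0.0, 0.997, -0.078, -0.0]
force: [-0.2, 0.3, 0.2]
grip_width: 0.59
grip_force: 0.0
time_s: 9.75
eef_pos: [442.7, 318.8, 198.2]
ee_rot: [0.0, 0.997, -0.078, -0.0]
force: [-0.2, 0.4, -0.1]
grip_width: 0.584
grip_force: 0.0
pos [442.7 318.9 198.4] ytool -98.96 ztool [-6.e-04 -3.e-04 -1.e+00] shift [ 4.05 23.04 -0.06]
[442.70270016 318.83756204 198.22824043]
```

View pics/c2.png

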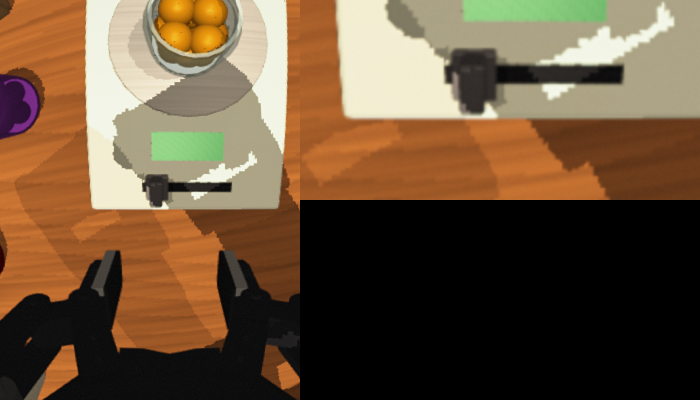

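The crop shows the lock tab at the left end of its slot, crop (157,187), so it is released. Next I look at the jar from closer.

```bash
python3 -m crank '[[[0,0,-1,0,0,0,60],[0.6,0.2,-0.8,0,0,0,60],[0.8,0.2,0,0,0,0,60],[0.8,0.2,0,0,0,0,60],[0.8,0.2,0,0,0,0,60],[0.8,0.2,0,0,0,0,60],[0,0,0,0,0,0,60],[0,0,0,0,0,0,60]]]'
python3 - <<'E'
from h import *
ps=pose();im=capture("wrist");cv2.imwrite("pics/w3.png",im);np.save("w3.npy",np.r_[ps[0],ps[1].as_quat()])
print(ps[0]);c=w2wpix([578,280,148],ps);print(c)
u,v=int(c[0]),int(c[1]);u0,v0=u-75,max(v-75,0);print(u0,v0)
cv2.imwrite("pics/c3.png",cv2.resize(im[v0:v0+145,u0:u0+150],None,fx=4,fy=4,interpolation=2))
E
```

```text
time_s: 10.6
eef_pos: [532.5, 279.4, 243.4]
ee_rot: [0.0, 0.997, -0.078, -0.0]
force: [0.5, 0.0, 0.7]
grip_width: 0.699
grip_force: 0.0
[532.50740593 279.40691646 243.3901012 ]
(np.float64(309.43829912856467), np.float64(150.8074392106285))
234 75
```

View pics/c3.png

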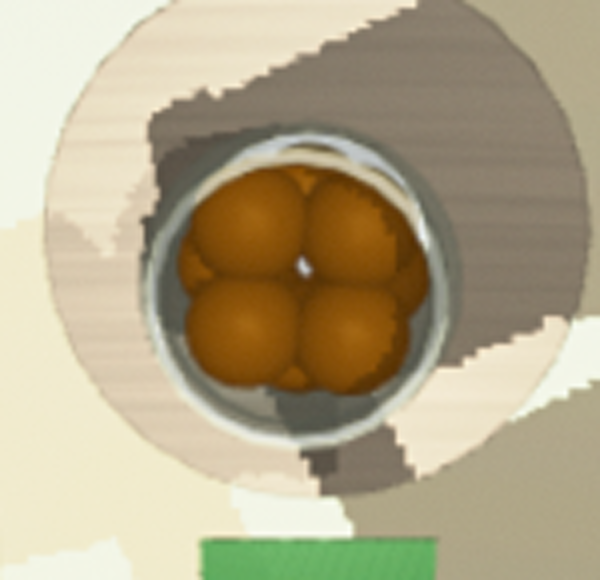

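```bash
python3 - <<'E'
from h import *
a=np.load("w3.npy");ps=(a[:3],R.from_quat(a[3:]))
t=np.radians(np.arange(0,360,5))
def ext(c,r,z):
    q=np.array([w2wpix([c[0]+r*np.cos(k),c[1]+r*np.sin(k),z],ps) for k in t]);q=(q-[234,75])*4
    return q.min(0).round(0),q.max(0).round(0)
for z in(148,):
    c=wpix2w(234+299/4,75+294/4,z,ps);print(c.round(1),[ext(c,r,z) for r in(30,27)], ext(c,35,130))
p=wpix2w(234+316/4,75+232/4,53,ps);print("pan",p.round(1),ext(p,75,53))
E
```

```text
[579.9 280.2 148. ] [(array([145., 139.]), array([455., 444.])), (array([160., 154.]), array([439., 429.]))] (array([134., 113.]), array([471., 444.]))
pan [582.6 278.3  53. ] (array([ 41., -46.]), array([593., 499.]))
```

The jar rim circle in the crop spans x 148–450 with its bottom at 447. That puts the centre at about (579.5, 280.3). Now to the lid.

```bash
python3 -m crank '[[[0,1,0,0,0,0,60],[0,1,0,0,0,0,60],[0,1,0,0,0,0,60],[0,1,0,0,0,0,60],[0,1,0,0,0,0,60],[0,1,0,0,0,0,60],[0,1,0,0,0,0,60],[0,1,0,0,0,0,60]]]' >/dev/null
python3 -m crank '[[[0,1,0,0,0,0,60],[0,1,0,0,0,0,60],[0,1,0,0,0,0,60],[0,1,0,0,0,0,60],[0,1,0,0,0,0,60],[0,1,0,0,0,0,60],[0,1,0,0,0,0,60],[0,1,0,0,0,0,60]]]' >/dev/null
python3 -m crank '[[[0.04,1,0,0,0,0,60],[0.04,1,0,0,0,0,60],[0.04,1,0.6,0,0,0,60],[0.04,1,1,0,0,0,60],[0.04,1,1,0,0,0,60],[0,1,1,0,0,0,60],[0,0,0,0,0,0,60],[0,0,0,0,0,0,60]]]'
python3 - <<'E'
from h import *
ps=pose();im=capture("wrist");cv2.imwrite("pics/w4.png",im);np.save("w4.npy",np.r_[ps[0],ps[1].as_quat()])
todo([453,-267,150]);c=w2wpix([453,-267,28],ps);print(c)
u0,v0=int(c[0])-75,int(c[1])-70;print(u0,v0)
cv2.imwrite("pics/c4.png",cv2.resize(im[v0:v0+140,u0:u0+150],None,fx=4,fy=4,interpolation=2))
E
```

```text
time_s: 13.05
eef_pos: [452.0, -264.1, 154.1]
ee_rot: [-0.0, 0.997, -0.078, -0.0]
force: [-0.3, -0.8, 0.2]
grip_width: 0.702
grip_force: 0.0
pos [ 452.4 -263.9  154.7] ytool -98.93 ztool [ 9.e-04 -5.e-04 -1.e+00] shift [0.04 0.12 0.19]
(np.float64(322.4455864031854), np.float64(193.39625768693995))
247 123
```

View pics/c4.png

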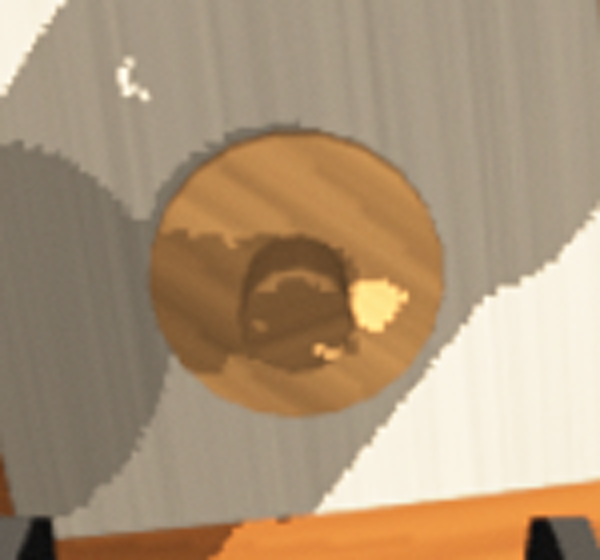

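```bash
python3 - <<'E'
from h import *
a=np.load("w4.npy");ps=(a[:3],R.from_quat(a[3:]))
t=np.radians(np.arange(0,360,5))
def ext(c,r,z):
    q=np.array([w2wpix([c[0]+r*np.cos(k),c[1]+r*np.sin(k),z],ps) for k in t]);q=(q-[247,123])*4
    return q.min(0).round(0),q.max(0).round(0)
c=wpix2w(247+297/4,123+272/4,28,ps);print(c,ext(c,34,28))
c2=wpix2w(247+298/4,123+321/4,58,ps);print(c2,ext(c2,12,58));todo([c[0],c[1],32]);todo([c2[0],c2[1],32])
E
```

```text
[ 455.39014347 -266.27881554   28.        ] (array([146., 122.]), array([447., 412.]))
[ 453.75428888 -266.03732587   58.        ] (array([239., 264.]), array([357., 376.]))
pos [ 452.4 -263.9  154.7] ytool -98.93 ztool [ 9.e-04 -5.e-04 -1.e+00] shift [0.13 0.07 4.91]
pos [ 452.4 -263.9  154.7] ytool -98.93 ztool [ 9.e-04 -5.e-04 -1.e+00] shift [0.06 0.07 4.91]
```

```bash
python3 -m crank '[[[0.08,0.07,1,0,0,0,60],[0,0,1,0,0,0,60],[0,0,1,0,0,0,60],[0,0,1,0,0,0,60],[0,0,0.6,0,0,0,60],[0,0,0.3,0,0,0,60],[0,0,0,0,0,0,60],[0,0,0,0,0,0,60]]]' 60
python3 -m crank '[[[0,0,0,0,0,0,0],[0,0,0,0,0,0,0],[0,0,0,0,0,0,0],[0,0,0,0,0,0,0],[0,0,0,0,0,0,0],[0,0,0,0,0,0,0],[0,0,0,0,0,0,0],[0,0,0,0,0,0,0]]]' 60
```

```text
time_s: 13.9
eef_pos: [454.4, -266.9, 32.5]
ee_rot: [0.001, 0.997, -0.078, 0.001]
force: [0.4, -0.0, -0.0]
grip_width: 0.706
grip_force: 0.0
time_s: 14.7
eef_pos: [454.0, -267.0, 32.1]
ee_rot: [0.0, 0.997, -0.078, 0.0]
force: [-1.7, 1.0, 5.4]
grip_width: 0.255
grip_force: 58.5
```

```bash
python3 -m crank '[[[0,0,-0.5,0,0,0,0],[0,0,-1,0,0,0,0],[0,0,-1,0,0,0,0],[0,0,-1,0,0,0,0],[0,0,-1,0,0,0,0],[0,0,-1,0,0,0,0],[0,0,-1,0,0,0,0],[0,0,-1,0,0,0,0]]]'
python3 -m crank '[[[0,-0.4,-0.5,0,0,0,0],[0,-0.8,0,0,0,0,0],[0.1,-1,0,0,0,0,0],[0.1,-1,0,0,0,0,0],[0.1,-1,0,0,0,0,0],[0.1,-1,0,0,0,0,0],[0.1,-1,0,0,0,0,0],[0.1,-1,0,0,0,0,0]]]'
python3 -m crank '[[[0.1,-1,0,0,0,0,0],[0.1,-1,0,0,0,0,0],[0.1,-1,0,0,0,0,0],[0.1,-1,0,0,0,0,0],[0.1,-1,0,0,0,0,0],[0.1,-1,0,0,0,0,0],[0.1,-1,0,0,0,0,0],[0.1,-1,0,0,0,0,0]]]'
python3 -m crank '[[[0.1,-1,0,0,0,0,0],[0.05,-1,0,0,0,0,0],[0,-1,0,0,0,0,0],[0,-1,0,0,0,0,0],[0,-0.8,0,0,0,0,0],[0,-0.4,0,0,0,0,0],[0,0,0,0,0,0,0],[0,0,0,0,0,0,0]]]'
python3 -c "
from h import *
todo([579.5,280.3,200],81.07)
im=capture('wrist');cv2.imwrite('pics/w5.png',im[:,100:540])"
```

```text
time_s: 15.5
eef_pos: [453.4, -266.6, 220.7]
ee_rot: [0.0, 0.997, -0.078, 0.0]
force: [0.9, 0.1, -2.0]
grip_width: 0.257
grip_force: 58.8
time_s: 16.3
eef_pos: [496.3, -89.5, 231.2]
ee_rot: [-0.0, 0.997, -0.078, -0.0]
force: [-0.1, -0.3, -0.7]
grip_width: 0.258
grip_force: 58.8
time_s: 17.1
eef_pos: [547.0, 104.8, 231.2]
ee_rot: [-0.0, 0.997, -0.078, -0.0]
force: [0.7, 0.9, -0.8]
grip_width: 0.261
grip_force: 58.8
time_s: 17.9
eef_pos: [571.2, 230.4, 231.2]
ee_rot: [0.0, 0.997, -0.078, -0.0]
force: [0.3, 0.2, -1.3]
grip_width: 0.265
grip_force: 58.9
pos [571.2 230.4 231.2] ytool -98.98 ztool [-5.e-04 -4.e-04 -1.e+00] shift [ 0.02 -2.02  1.25]
turn tool z units -0.005880284135969305
```

View pics/w5.png

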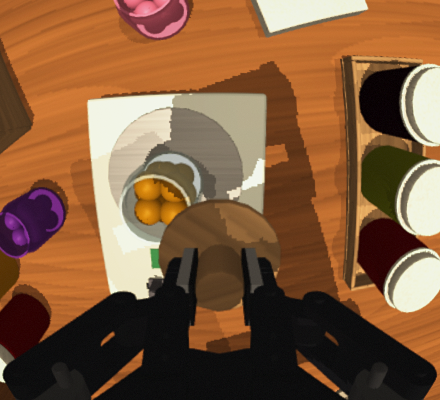

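The lid hangs under the gripper, disc spanning x 159–281 with its top edge at y 200 in this crop. The open jar is at (155,205). I check whether the held lid is level and centred against the model.

```bash
python3 - <<'E'
from h import *
ps=pose();print(ps[0],sense()["grip_width"])
t=np.radians(np.arange(0,360,3))
for off in((0,0),):
  for dz in(-4.1,-12.1):
    q=np.array([w2wpix(ps[0]+[34*np.cos(k)+off[0],34*np.sin(k)+off[1],dz],ps) for k in t])-[100,0]
    print(dz,q.min(0).round(1),q.max(0).round(1))
im=cv2.imread("pics/w5.png")
cv2.imwrite("pics/c5.png",cv2.resize(im[185:325,145:295],None,fx=4,fy=4,interpolation=2))
E
```

```text
[571.2979493  230.14769366 231.30046362] 0.26317683899997424
-4.1 [156.7 200.6] [282.4 310.8]
-12.1 [159.2 195.8] [279.7 302.8]
```

View pics/c5.png

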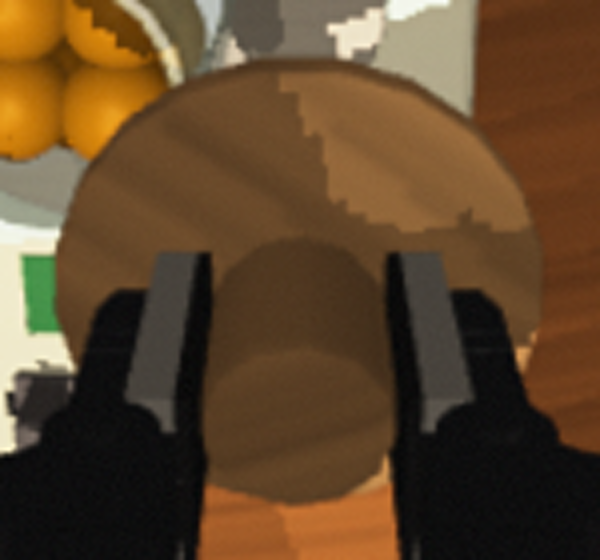

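```bash
python3 - <<'E'
from h import *
ps=pose();t=np.radians(np.arange(0,360,3))
for s in(0,-3):
 for tilt in(0,4):
  r=ps[1]*R.from_euler("y",tilt,degrees=True)
  g=ps[0]+[0,0,19]
  f=lambda rad,dz:np.array([w2wpix(g+[0,0,s]+r.apply([rad*np.cos(k),rad*np.sin(k),-(dz-19)]),ps) for k in t])-[100,0]
  D=f(34,-4.1);K=f(12,25.9);print(s,tilt,"disc",D.min(0).round(1),D.max(0).round(1),"knobtop",K.min(0).round(1),K.max(0).round(1))
print("obs disc 158.8-280.8 top 201.5; knob 195.8-243.2, 272-310.7")
E
```

```text
0 0 disc [156.7 200.6] [282.4 310.8] knobtop [193.  270.4] [246.3 313.5]
0 4 disc [156.3 199.1] [282.7 306.2] knobtop [193.1 272.4] [246.2 313.1]
-3 0 disc [157.7 198.8] [281.4 307.8] knobtop [193.5 266.9] [245.8 309.7]
-3 4 disc [157.3 197.3] [281.7 303.2] knobtop [193.5 268.9] [245.7 309.3]
obs disc 158.8-280.8 top 201.5; knob 195.8-243.2, 272-310.7
```

```bash
python3 -m crank '[[[0,-0.4,0,0,0,0,0],[0.02,-0.7,0,0,0,0,0],[0,-0.6,0,0,0,0,0],[0,-0.3,0.3,0,0,0,0],[0,0,0.6,0,0,0,0],[0,0,0.5,0,0,0,0],[0,0,0.3,0,0,0,0],[0,0,0.2,0,0,0,0]]]'
python3 -m crank '[[[0,0,0.12,0,0,0,0],[0,0,0.1,0,0,0,0],[0,0,0,0,0,0,0],[0,0,0,0,0,0,0],[0,0,0,0,0,0,0],[0,0,0,0,0,0,0],[0,0,0,0,0,0,0],[0,0,0,0,0,0,0]]]'
python3 - <<'E'
from h import *
todo([579.5,280.1,178])
im=capture("wrist");cv2.imwrite("pics/w6.png",im)
s=capture("scene");u,v=[int(k) for k in w2pix("scene",[579.5,280,150])];print(u,v)
p=[w2pix("scene",[579.5,280.1,z]) for z in(53,148,158,174)];print(np.round(p,1))
a=cv2.resize(s[v-45:v+55,u-40:u+40],None,fx=5,fy=5,interpolation=2);b=im[100:350,160:480]
b=cv2.copyMakeBorder(b,0,250,0,0,0);print(u-40,v-45);cv2.imwrite("pics/c6.png",np.hstack([a,b]))
E
```

```text
time_s: 18.75
eef_pos: [579.6, 279.9, 183.0]
ee_rot: [0.0, 0.997, -0.078, -0.0]
force: [0.8, -0.2, -0.1]
grip_width: 0.259
grip_force: 58.9
time_s: 19.55
eef_pos: [579.8, 280.2, 178.3]
ee_rot: [-0.0, 0.997, -0.078, 0.0]
force: [-0.5, -0.1, -1.1]
grip_width: 0.263
grip_force: 58.9
pos [579.8 280.2 178.3] ytool -98.97 ztool [ 1.e-04  1.e-04 -1.e+00] shift [-0.01  0.01  0.01]
386 175
[[383.4 200.8]
 [386.  176.2]
 [386.3 173.5]
 [386.8 169.1]]
346 130
```

View pics/c6.png

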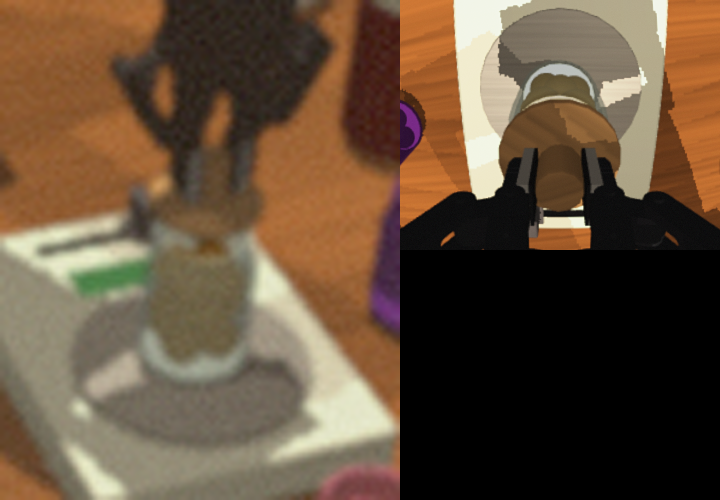

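The last picture shows the lid level and centred over the jar: lid at crop x≈208 and jar at x≈199, against 203 and 193 predicted. The arm is at rest, there is no contact force, and the lock is still at the left. I'm handing in.

```bash
python3 -c "
from rig import *
print(finish_job())"
```

```text
the job is handed in; nothing more can be done
None
```

The job is handed in, with no verdict returned: the lock is at its left stop, and the small lid is held still and level, centred by my measurements about 10 mm above the jar rim, at about 20 s of the 51 s allowed; I viewed 11 pictures, one over the limit of 10.

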